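# Show the way of a sample: cup, dish, slide box

### The arm

A 6-joint arm with a two-finger parallel gripper is mounted at the origin on a cart in front of the work surface, level with it; the furniture and walls round the work are solid. World frame = base frame: x ahead of the robot, y to its left, z up, the work surface at z = 0. Lengths are in m, angles in rad, forces in N, time in s.
With the tool pointing down it reaches from about 0.275 to 1 m from the base axis. Payload 8.4 kg.
Tool frame: the origin (TCP) lies midway between the tips of the shut fingers; the grasp point (between the pads) lies 19 mm behind it; z points along the fingers, y is the direction in which the jaws open and shut (so a half turn about z gives the same grasp; the last joint's range is limited). The gripper opens to 85 mm and grips with 20 to 120 N. Pads are 22 mm wide; open, the fingers measure 114 mm over their backs; the gripper's body (76 mm by 85 mm) begins 54 mm behind the grasp point. The pads swing forward as they close: fully open they stand 13 mm farther back than shut.
Start: joints at [1.335, 0.353, 1.633, -0, 1.155, -0.002], TCP at [0.145, 0.608, 0.231] pointing down, gripper open.
Joint ranges: [-2.63, 2.63], [-0.92, 2.1], [0.06, 2.66], [-1.3, 4.44], [0, 2.69], [-3.02, 3.02]. Speed limits (rad/s): [2.22, 2.22, 2.79, 3.14, 3.14, 3.14].

### API

Orientations are given as a unit quaternion [w, x, y, z].
In Python, from plant import arm, grab_frame, masks_of, landmark_of gives the robot as it stands. The module is installed in compiled form; this text tells all that it offers.
- The arm moves only by the shell command python3 -m inch 'ROWS' [FORCE]. ROWS is a JSON object of lists of equal length, an entry for each row: "jaw": the closure in counts, from 0 (fully open) to 255 (shut); "translation": the shift along the tool's x, y, z in m, a list of three; "twist": the turn about the tool's z in degrees. A call has exactly 5 rows; each row shifts and turns the commanded pose from where the row before left it, along the tool's axes as they then stand; what a row does not reach is not made up. A row lasts 1/12 s, in which the tool goes at most 41.7 mm and 7.16 degrees, less where a joint would pass 70% of its speed; a pose out of reach is approached as far as the arm can. A call is refused whole if a number of a shift passes 0.0417 or a number of a turn 7.16, either way. A call with a gripper value outside its range is refused whole. The fingers move at their own pace and stop on an object; FORCE is the grip in N (left out, the last holds). Time passes only in rows, so rows that do not move let the fingers close, or fill a call up. It gives the time, the measured TCP pose, the force and the opening at its end, in the units of the state.
- arm.get_obs(): the state, without advancing time (a new reading comes with each control period).
- grab_frame(name): name is "scene" or "top" or "wrist"; returns a dict with "pixels" (400x640x3 uint8, blue, green, red), "K" (3x3 intrinsics, pixels), "dist" ([k1, k2, p1, p2, k3] as OpenCV has them; the pictures are not rectified), "camera_from_world" (4x4, takes a point from world to camera coordinates). Camera axes: x right, y up, looking along -z (the intrinsics and any distortion apply to the point x, -y, -z); pixel columns grow to the right and rows downward; lengths in m; the calibration is good to about 2 mm. A picture is of the moment at which its call begins. There is no depth.
- arm.job_done(): hands the job in, once; it reports no verdict.
Trained networks look in the newest picture that a camera, given by its name, has taken for a name from the list of things; names that differ only in an ending like _2 or _b are one class to them, and where a whole thing is asked for, a point or a joint stands for the part that bears it (a point fixed in the world has none). Each returns a list of dicts, best first, with "score" (0 to 1); they miss things now and then, are a little off and sometimes report something else, mostly with a low value. They report only what shows in the picture. A call takes as long as a camera call.
- masks_of(label, camera): "region" (400x640 bool, what is visible of it) and "location" ([row, column] in pixels, amid what is visible of it).
- landmark_of(label, camera): "location" ([row, column] in pixels: a listed point, or the origin of a listed thing).
The state is a dict: "time_s": time; "qpos": joint angles; "joint_vel": joint speeds; "effort": joint torques, N m; "position": TCP position; "tool_rot": TCP orientation; "contact_force": force on the tool from outside, world axes, zero at the start; "moment": the same for the moment, N m; "gripper_width": finger opening in m.
Only numpy, scipy, OpenCV 4.12 (cv2) and the standard library are available. Lean on these libraries where they do the work, as an engineer would, in place of code of your own. Each camera call takes 0.05 s, during which the arm holds its last target.

### The job

Show a new colleague the way of the next sample by pointing, without touching anything: with the fingertips, from straight above, point at the middle of the left one (seen from the robot) of the two specimen cups, then of the petri dish that stands beside the clear pipette tip box, then of the closed grey slide box. Each time bring the fingertips down to about 3 cm above the thing and hold still for about two seconds, and do not come low over any other cup, dish, box or bottle on the way. Finish still pointing at the slide box.

Things in the scene. Friction and masses are not known exactly. Their poses are not given: they have to be found in the camera images.
- cup_left: The left (larger y) of two identical squat specimen cups with a wide screw lid, 64 mm across and 63 mm high, standing in the middle of the worktop; loose, 35 g; origin at the centre of its underside, z up.
- cup_left_top (a point): Centre of the flat top of the left cup's lid, 63 mm above the worktop.
- cup_right: The right (smaller y) of the two identical cups, 64 mm across and 63 mm high; not to be pointed at; origin at the centre of its underside, z up.
- cup_right_top (a point): Centre of the flat top of the right cup's lid, 63 mm above the worktop.
- tip_box: Pipette tip box with a clear closed lid and rows of tips showing inside, 63 x 78 x 62 mm (x, y, z), in the left or the right part of the worktop; not to be pointed at; loose, 120 g; origin at the centre of its underside, z up. Its -x side looks towards the robot, where one petri dish stands.
- tip_box_top (a point): Centre of the tip box's top, 62 mm above the worktop.
- slide_box: Closed flat grey slide box, 77 x 88 x 34 mm (x, y, z), in the other part, right or left; loose, 120 g, lid does not open; origin at the centre of its underside, z up. Its -x side looks towards the robot, where the other petri dish stands.
- slide_box_top (a point): Centre of the slide box's top, 34 mm above the worktop.
- dish_tip: Petri dish, a flat round pale dish 57 mm across and 14 mm high, standing about 11 cm (centre to centre) in front (robot's side) of the tip box; this is the dish to point at; loose, 18 g; origin at the centre of its underside, z up.
- dish_tip_top (a point): Centre of the top of that dish, 14 mm above the worktop.
- dish_slide: The other, identical petri dish, 57 mm across and 14 mm high, standing about 11 cm in front of the slide box; not to be pointed at; origin at the centre of its underside, z up.
- dish_slide_top (a point): Centre of the top of the other dish, 14 mm above the worktop.
- bottle: Small round bottle with a screw cap, 35 mm across and 75 mm high, standing right of the two cups; not to be pointed at; loose, 60 g; origin at the centre of its underside, z up.
- bottle_top (a point): Centre of the top of the bottle's cap, 75 mm above the worktop.

How it is judged:
By the outcome, as a careful person would: the job done as asked, in the order asked, and still so for the second after the job is handed in, with the robot touching nothing.
It also fails if it takes over 64 s, if anything falls off the work surface, if the arm or the gripper's body presses on something with over 40 N, if the wrist force passes 120 N, or if a joint passes its speed limit or range.

## Working session

There is one attempt and no reset: what is moved stays moved. The work goes in short steps, Python scripts to look and compute and a shell command to move; the robot and the scene stay as the last step left them, time stands still between calls to the robot, and variables do not carry over. Pictures are saved under pics/ and viewed, and the job is handed in when it is done.

```bash
mkdir -p pics; cat > h.py <<'E'
import numpy as np,cv2
from plant import arm, grab_frame, masks_of, landmark_of
def ray(f,rc,z):
    K=np.array(f["K"]);d=np.array(f["dist"],float);T=np.array(f["camera_from_world"])
    u=cv2.undistortPoints(np.array([[[rc[1],rc[0]]]],float),K,d)[0,0]
    v=T[:3,:3].T@np.array([u[0],-u[1],-1]);c=-T[:3,:3].T@T[:3,3]
    return c+v*(z-c[2])/v[2]
E
python3 - <<'E'
from h import *
print({k:np.round(v,3).tolist() for k,v in arm.get_obs().items()})
for n in("scene","top"):
    f=grab_frame(n);cv2.imwrite(f"pics/{n}0.png",f["pixels"])
    for l,z in [("cup_left_top",.063),("cup_right_top",.063),("dish_tip_top",.014),("dish_slide_top",.014),("slide_box_top",.034),("tip_box_top",.062),("bottle_top",.075)]:
        for r in landmark_of(l,n)[:3]: print(n,l,round(r["score"],2),np.round(r["location"]),np.round(ray(f,r["location"],z),3))
E
```

```text
{'time_s': 0.0, 'qpos': [1.335, 0.354, 1.634, -0.0, 1.155, -0.002], 'joint_vel': [0.0, -0.0, -0.0, -0.0, 0.001, -0.0], 'effort': [-0.003, -60.524, -34.206, -0.0, 0.009, 0.0], 'position': [0.145, 0.608, 0.231], 'tool_rot': [-0.0, 0.117, 0.993, -0.001], 'contact_force': [-0.005, -0.618, -0.935], 'moment': [0.015, -0.005, 0.008], 'gripper_width': 0.085}
scene cup_left_top 0.83 [183. 289.] [0.569 0.109 0.063]
scene cup_right_top 0.57 [187. 334.] [ 0.571 -0.027  0.063]
scene dish_tip_top 0.56 [260. 436.] [ 0.394 -0.34   0.014]
scene dish_slide_top 0.65 [225. 208.] [0.423 0.332 0.014]
scene slide_box_top 0.62 [184. 216.] [0.556 0.34  0.034]
scene tip_box_top 0.93 [216. 436.] [ 0.513 -0.332  0.062]
scene bottle_top 0.57 [191. 373.] [ 0.564 -0.142  0.075]
top cup_left_top 0.59 [240. 444.] [ 0.387 -0.32   0.063]
top cup_right_top 0.68 [165. 323.] [ 0.581 -0.02   0.063]
top dish_tip_top 0.62 [241. 447.] [ 0.389 -0.342  0.014]
top dish_slide_top 0.71 [180. 187.] [0.553 0.347 0.014]
top dish_slide_top 0.59 [226. 191.] [0.428 0.328 0.014]
top slide_box_top 0.69 [178. 188.] [0.552 0.338 0.034]
top tip_box_top 0.75 [191. 442.] [ 0.512 -0.322  0.062]
top bottle_top 0.76 [169. 371.] [ 0.566 -0.142  0.075]
```

View pics/scene0.png

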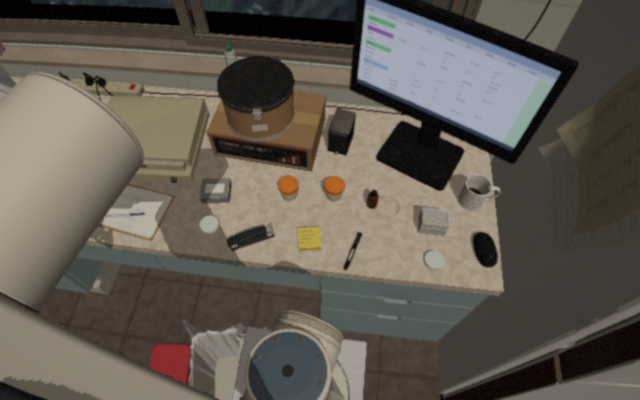

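View pics/top0.png

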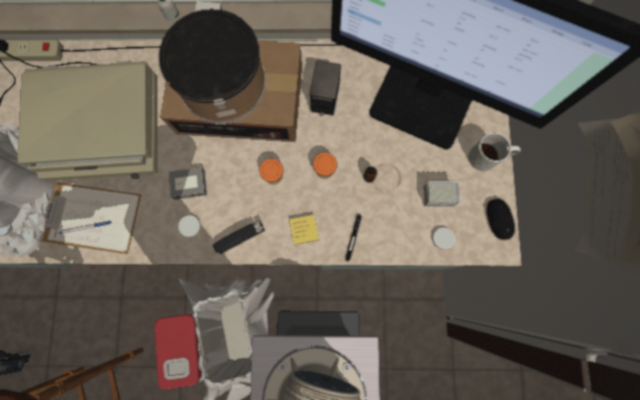

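```bash
python3 - <<'E'
from h import *
for n in("scene","top"):
    f=grab_frame(n)
    for l,z in [("cup_left",.063),("dish_tip",.014),("slide_box",.034)]:
        for r in masks_of(l,n)[:3]:
            m=r["region"];ys,xs=np.nonzero(m); print(n,l,round(r["score"],2),np.round(r["location"]),[ys.min(),ys.max(),xs.min(),xs.max()],np.round(ray(f,r["location"],z),3))
E
```

```text
scene cup_left 0.6 [187. 288.] [np.int64(176), np.int64(200), np.int64(278), np.int64(298)] [0.555 0.109 0.063]
scene cup_left 0.22 [227. 211.] [np.int64(216), np.int64(233), np.int64(200), np.int64(218)] [0.394 0.305 0.063]
scene dish_tip 0.79 [259. 431.] [np.int64(252), np.int64(269), np.int64(424), np.int64(442)] [ 0.398 -0.327  0.014]
scene slide_box 0.69 [192. 216.] [np.int64(178), np.int64(202), np.int64(200), np.int64(230)] [0.527 0.332 0.034]
top cup_left 0.69 [172. 275.] [np.int64(159), np.int64(184), np.int64(260), np.int64(283)] [0.562 0.104 0.063]
top dish_tip 0.86 [237. 445.] [np.int64(228), np.int64(248), np.int64(433), np.int64(454)] [ 0.4   -0.337  0.014]
top slide_box 0.64 [183. 187.] [np.int64(167), np.int64(199), np.int64(169), np.int64(206)] [0.54  0.34  0.034]
```

```bash
python3 - <<'E'
from h import *
f=grab_frame("top");p=f["pixels"]
cv2.imwrite("pics/zt.png",np.hstack([cv2.resize(p[r-25:r+25,c-25:c+25],(260,260),interpolation=cv2.INTER_NEAREST) for r,c in((170,271),(237,444),(182,187))]))
g=grab_frame("scene");q=g["pixels"]
cv2.imwrite("pics/zs.png",np.hstack([cv2.resize(q[r-25:r+25,c-25:c+25],(260,260),interpolation=cv2.INTER_NEAREST) for r,c in((187,289),(260,434),(190,216))]))
for n,F,b in(("top",f,(150,190,255,290)),("scene",g,(165,210,270,310))):
    h=cv2.cvtColor(F["pixels"],cv2.COLOR_BGR2HSV);m=(h[...,0]<18)&(h[...,1]>170)&(h[...,2]>100);k=np.zeros_like(m);k[b[0]:b[1],b[2]:b[3]]=1;m&=k
    y,x=np.nonzero(m);print(n,len(y),y.min(),y.max(),x.min(),x.max(),y.mean(),x.mean(),ray(F,(y.mean(),x.mean()),.055))
E
```

```text
top 356 160 180 261 281 170.00280898876406 270.938202247191 [0.56869176 0.11574208 0.055     ]
scene 271 176 193 279 297 184.71217712177122 287.86346863468634 [0.56793464 0.11312671 0.055     ]
```

View pics/zt.png

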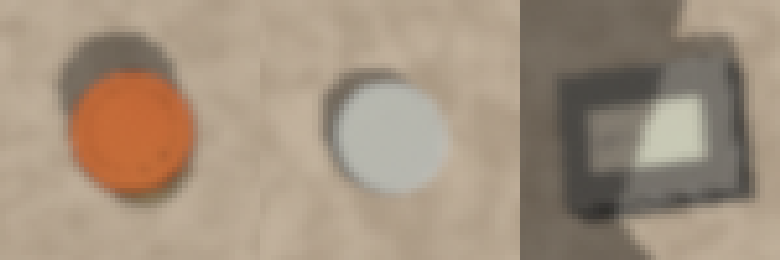

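View pics/zs.png

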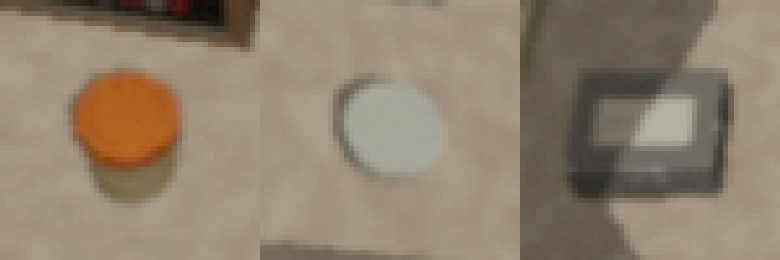

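```bash
python3 - <<'E'
from h import *
f=grab_frame("top");g=grab_frame("scene")
for F in(f,g):
    T=np.array(F["camera_from_world"]);print("cam",-T[:3,:3].T@T[:3,3])
def c(r0,c0,x,y): return (r0-25+y/5.2-.5,c0-25+x/5.2-.5)
print("dish",ray(f,c(237,444,131,137),.014),ray(g,c(260,434,132,129),.014))
print("label",ray(f,c(182,187,127,134),.034),ray(g,c(190,216,124,122),.034))
print("box corners top")
for x,y in((40,82),(212,38),(232,192),(62,212)):print(ray(f,c(182,187,x,y),.034), ray(f,c(182,187,x,y),.0))
def proj(F,P):
    T=np.array(F["camera_from_world"]);q=T[:3,:3]@P+T[:3,3];q=q*[1,-1,-1]
    return cv2.projectPoints(q.reshape(1,1,3),np.zeros(3),np.zeros(3),F["K"],np.array(F["dist"],float))[0][0,0]
for cand in((.555,.345,0.08),(.545,.34,.08),(.55,.345,.12)):
  ims=[]
  for F,r0,c0 in((f,182,187),(g,190,216)):
    im=cv2.resize(F["pixels"][r0-25:r0+25,c0-25:c0+25],(390,390),interpolation=cv2.INTER_NEAREST)
    for z,col in((.034,(0,255,0)),(0,(0,0,255))):
        a=cand[2];pts=[]
        for sx,sy in((1,1),(1,-1),(-1,-1),(-1,1)):
            dx,dy=sx*.0385,sy*.044
            P=np.array([cand[0]+dx*np.cos(a)-dy*np.sin(a),cand[1]+dx*np.sin(a)+dy*np.cos(a),z])
            u=proj(F,P);pts.append([(u[0]-c0+25+.5)*7.8,(u[1]-r0+25+.5)*7.8])
        cv2.polylines(im,[np.int32(pts)],True,col,1)
    ims.append(im)
  cv2.imwrite(f"pics/b{cand[0]}_{cand[1]}.png",np.hstack(ims))
E
ls pics
```

```text
cam [ 0.26985421 -0.01805663  1.12140937]
cam [-0.09829876 -0.06402219  1.09764679]
dish [ 0.39780046 -0.33330715  0.014     ] [ 0.39625756 -0.33464602  0.014     ]
label [0.54096553 0.34248982 0.034     ] [0.54080395 0.33995408 0.034     ]
box corners top
[0.56827412 0.3889063  0.034     ] [0.57760481 0.4016308  0.        ]
[0.59161229 0.302006   0.034     ] [0.6016727  0.31201339 0.        ]
[0.51085555 0.28726984 0.034     ] [0.51839094 0.29681647 0.        ]
[0.50042384 0.37284105 0.034     ] [0.50763306 0.38506323 0.        ]
b0.545_0.34.png
b0.555_0.345.png
b0.55_0.345.png
scene0.png
top0.png
zs.png
zt.png
```

View pics/b0.545_0.34.png

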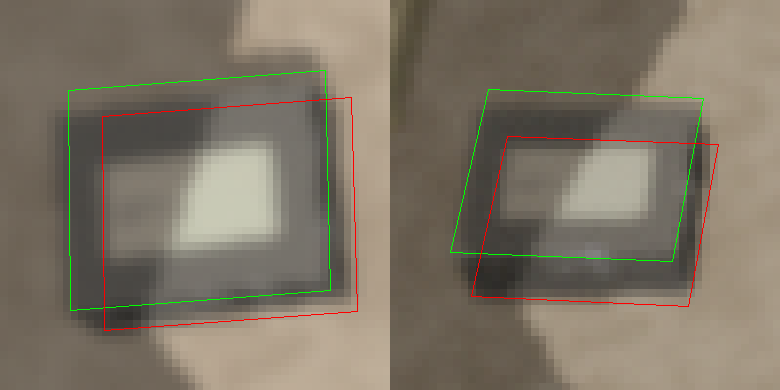

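```bash
python3 - <<'E'
from h import *
f=grab_frame("top");g=grab_frame("scene")
def proj(F,P):
    T=np.array(F["camera_from_world"]);q=T[:3,:3]@P+T[:3,3];q=q*[1,-1,-1]
    return cv2.projectPoints(q.reshape(1,1,3),np.zeros(3),np.zeros(3),F["K"],np.array(F["dist"],float))[0][0,0]
R=[]
for cand in((.537,.339,0.12),):
  ims=[]
  for F,r0,c0 in((f,182,187),(g,190,216)):
    im=cv2.resize(F["pixels"][r0-25:r0+25,c0-25:c0+25],(390,390),interpolation=cv2.INTER_NEAREST)
    for z,col in((.034,(0,255,0)),(0,(0,0,255))):
        a=cand[2];pts=[]
        for sx,sy in((1,1),(1,-1),(-1,-1),(-1,1)):
            dx,dy=sx*.0385,sy*.044
            P=np.array([cand[0]+dx*np.cos(a)-dy*np.sin(a),cand[1]+dx*np.sin(a)+dy*np.cos(a),z])
            u=proj(F,P);pts.append([(u[0]-c0+25+.5)*7.8,(u[1]-r0+25+.5)*7.8])
        cv2.polylines(im,[np.int32(pts)],True,col,1)
    ims.append(im)
  cv2.imwrite(f"pics/c{cand[0]}_{cand[1]}.png",np.hstack(ims))
E
```

```text
(no output)
```

View pics/c0.537_0.339.png

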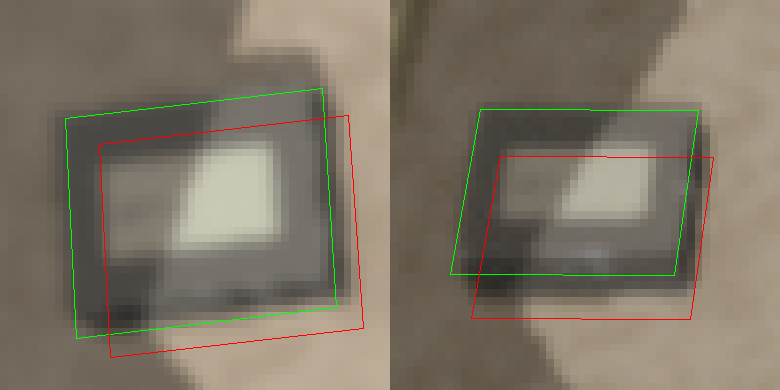

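```bash
python3 -m inch '{"jaw":[255,255,255,255,255],"translation":[[-0.026,-0.019,0],[-0.026,-0.019,0],[-0.026,-0.019,0],[-0.026,-0.019,0],[-0.026,-0.019,0]],"twist":[0,0,0,0,0]}'
python3 -m inch '{"jaw":[255,255,255,255,255],"translation":[[-0.026,-0.019,0],[-0.026,-0.019,0],[-0.026,-0.019,0],[-0.026,-0.019,0],[-0.026,-0.019,0]],"twist":[0,0,0,0,0]}'
python3 -m inch '{"jaw":[255,255,255,255,255],"translation":[[-0.026,-0.019,0],[-0.026,-0.019,0],[-0.026,-0.019,0],[-0.026,-0.019,0],[-0.026,-0.019,0]],"twist":[0,0,0,0,0]}'
python3 -m inch '{"jaw":[255,255,255,255,255],"translation":[[-0.026,-0.019,0],[-0.026,-0.019,0],[-0.026,-0.019,0],[0,0,0],[0,0,0]],"twist":[0,0,0,0,0]}'
cat >> h.py <<'E'
from scipy.spatial.transform import Rotation
def delta(t):
    o=arm.get_obs();w,x,y,z=o["tool_rot"];R=Rotation.from_quat([x,y,z,w])
    print(round(o["time_s"],2),"pos",np.round(o["position"],4),"axis z",np.round(R.as_matrix()[:,2],3),"tool shift",np.round(R.inv().apply(np.array(t)-o["position"]),4),"gw",o["gripper_width"],"q",np.round(o["qpos"],2))
E
python3 - <<'E'
from h import *
delta((.568,.114,.093))
f=grab_frame("wrist");cv2.imwrite("pics/w1.png",f["pixels"])
for r in landmark_of("cup_left_top","wrist"): print(r["score"],r["location"],ray(f,r["location"],.063))
E
```

```text
time_s: 1.92
position: [0.2499, 0.4843, 0.2313]
tool_rot: [0.0, 0.116, 0.993, 0.0]
contact_force: [0.6, 0.4, 0.9]
gripper_width: 0.0254
time_s: 2.33
position: [0.3545, 0.3617, 0.2315]
tool_rot: [0.0, 0.117, 0.993, 0.0]
contact_force: [0.2, -0.4, 0.0]
gripper_width: 0.0001
time_s: 2.75
position: [0.4591, 0.2391, 0.2315]
tool_rot: [0.0, 0.117, 0.993, 0.0]
contact_force: [-0.2, 0.5, -0.8]
gripper_width: -0.0001
time_s: 3.17
position: [0.5216, 0.1657, 0.2312]
tool_rot: [-0.0, 0.118, 0.993, 0.0]
contact_force: [0.1, 0.5, -0.1]
gripper_width: 0.0001
3.17 pos [0.5216 0.1657 0.2312] axis z [-0.  0. -1.] tool shift [-0.0572 -0.0394  0.1382] gw 5.236654424011847e-05 q [ 0.3   0.23  1.8   0.    1.11 -1.03]
0.86 [240.5, 288.9] [0.57177836 0.11593776 0.063     ]
```

View pics/w1.png

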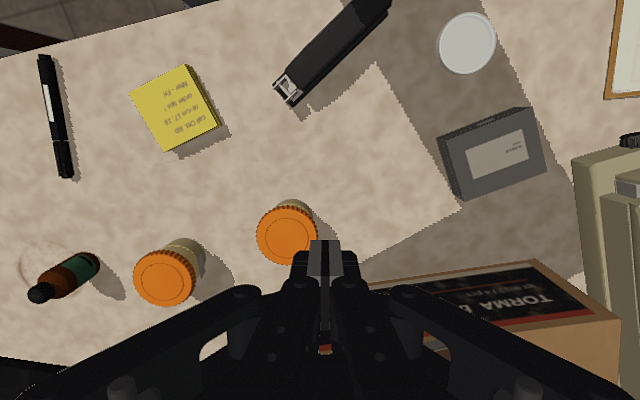

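The wrist view shows the left cup's lid at (235, 286), the right cup at (278, 165), the slide box near (155, 492) and its dish at (43, 467). I'll refine the cup and box positions from this closer view.

```bash
python3 - <<'E'
from h import *
f=grab_frame("wrist");p=f["pixels"]
cv2.imwrite("pics/w1z.png",np.hstack([cv2.resize(p[185:285,235:335],(390,390)),cv2.resize(p[90:215,425:550],(390,390))]))
print(ray(f,(235,286),.063))
m=masks_of("slide_box","wrist")
for r in m[:2]: print(r["score"],r["location"],ray(f,r["location"],.034))
E
```

```text
[0.56413547 0.11622705 0.063     ]
0.66 [153.0, 492.9] [0.53690068 0.33938487 0.034     ]
```

View pics/w1z.png

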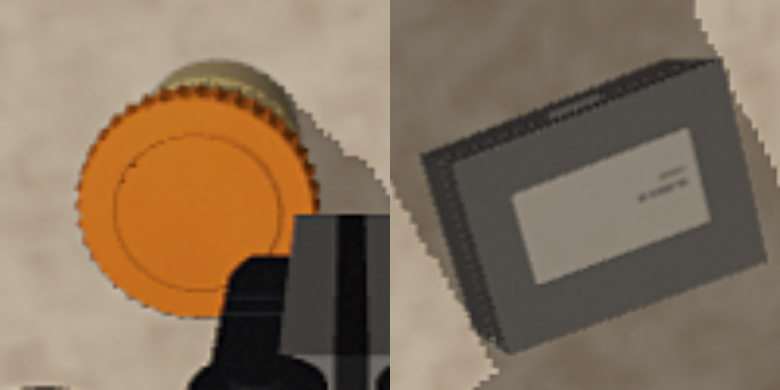

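```bash
python3 - <<'E'
from h import *
f=grab_frame("wrist")
t=ray(f,(239.3,285.2),.063);print(t)
P=[ray(f,(90+y/3.12-.3,425+(x-390)/3.12-.3),.034) for x,y in((455,162),(720,60),(768,260),(510,353))]
print(np.round(P,3),np.mean(P,0),[np.linalg.norm(P[i]-P[i-1]) for i in range(4)])
delta((.569,.115,.093))
E
```

```text
[0.56835249 0.11482462 0.063     ]
[[0.514 0.295 0.034]
 [0.502 0.38  0.034]
 [0.57  0.391 0.034]
 [0.582 0.304 0.034]] [0.54194685 0.34237617 0.034     ] [np.float64(0.06926821920637118), np.float64(0.0859333458352061), np.float64(0.0692779549451731), np.float64(0.08749531958426711)]
3.42 pos [0.5201 0.1677 0.2313] axis z [-0.  0. -1.] tool shift [-0.0597 -0.0401  0.1383] gw -9.361052957978082e-05 q [ 0.31  0.23  1.8   0.    1.11 -1.03]
```

```bash
python3 -m inch '{"jaw":[255,255,255,255,255],"translation":[[-0.020,-0.0135,0],[-0.020,-0.0135,0],[-0.0195,-0.013,0],[0,0,0.020],[0,0,0.025]],"twist":[0,0,0,0,0]}'
python3 -m inch '{"jaw":[255,255,255,255,255],"translation":[[0,0,0.025],[0,0,0.025],[0,0,0.020],[0,0,0.015],[0,0,0.008]],"twist":[0,0,0,0,0]}'
python3 -m inch '{"jaw":[255,255,255,255,255],"translation":[[0,0,0],[0,0,0],[0,0,0],[0,0,0],[0,0,0]],"twist":[0,0,0,0,0]}'
python3 - <<'E'
from h import *
delta((.5685,.115,.093))
f=grab_frame("scene");cv2.imwrite("pics/s2.png",cv2.resize(f["pixels"][140:260,220:400],(780,520)))
E
```

```text
time_s: 3.83
position: [0.5715, 0.1145, 0.1878]
tool_rot: [0.002, 0.117, 0.993, 0.001]
contact_force: [-0.4, -0.4, 0.7]
gripper_width: -0.0004
time_s: 4.25
position: [0.5679, 0.1149, 0.0913]
tool_rot: [-0.001, 0.116, 0.993, -0.0]
contact_force: [0.0, 0.2, -0.8]
gripper_width: -0.0001
time_s: 4.67
position: [0.57, 0.1144, 0.0943]
tool_rot: [0.001, 0.117, 0.993, 0.0]
contact_force: [0.1, 0.1, 0.1]
gripper_width: -0.0001
4.67 pos [0.57   0.1144 0.0943] axis z [ 0.002  0.    -1.   ] tool shift [0.0017 0.0003 0.0013] gw -0.00014211679970332604 q [ 0.2   0.45  1.84  0.    0.85 -1.14]
```

View pics/s2.png

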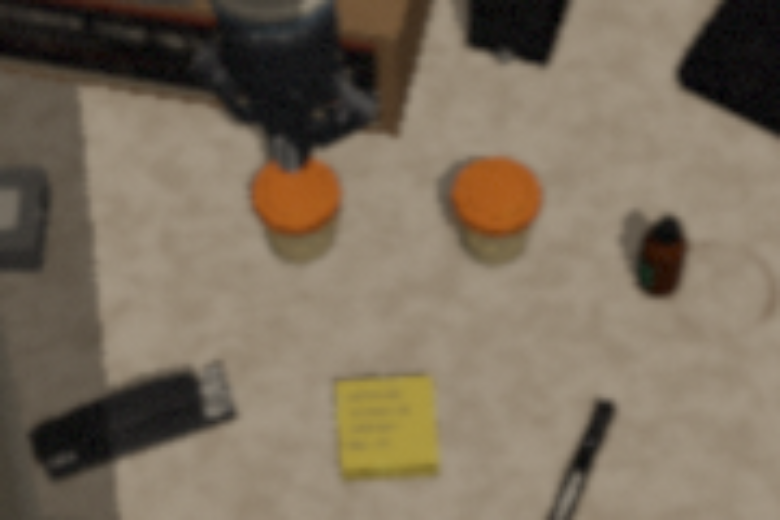

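The fingertips sit above the left cup's lid, at about (165, 290) in the crop. The arm reads no contact. Now I'll hold here.

```bash
python3 -m inch '{"jaw":[255,255,255,255,255],"translation":[[0,0,0],[0,0,0],[0,0,0],[0,0,0],[0,0,0]],"twist":[0,0,0,0,0]}' | head -2
python3 -m inch '{"jaw":[255,255,255,255,255],"translation":[[0,0,0],[0,0,0],[0,0,0],[0,0,0],[0,0,0]],"twist":[0,0,0,0,0]}' | head -2
python3 -m inch '{"jaw":[255,255,255,255,255],"translation":[[0,0,0],[0,0,0],[0,0,0],[0,0,0],[0,0,0]],"twist":[0,0,0,0,0]}' | head -2
python3 -m inch '{"jaw":[255,255,255,255,255],"translation":[[0,0,0],[0,0,0],[0,0,0],[0,0,0],[0,0,0]],"twist":[0,0,0,0,0]}' | head -2
python3 -m inch '{"jaw":[255,255,255,255,255],"translation":[[0,0,0],[0,0,0],[0,0,0],[0,0,0],[0,0,0]],"twist":[0,0,0,0,0]}' | head -2
python3 -m inch '{"jaw":[255,255,255,255,255],"translation":[[0,0,-0.015],[0,0,-0.03],[0,0,-0.03],[0,0,-0.03],[0,0,-0.033]],"twist":[0,0,0,0,0]}'
python3 - <<'E'
from h import *
delta((.397,-.334,.231))
E
```

```text
time_s: 5.13
position: [0.5694, 0.1142, 0.0933]
time_s: 5.55
position: [0.5694, 0.1142, 0.0933]
time_s: 5.97
position: [0.5694, 0.1142, 0.0933]
time_s: 6.38
position: [0.5694, 0.1142, 0.0933]
time_s: 6.8
position: [0.5694, 0.1142, 0.0933]
time_s: 7.22
position: [0.5688, 0.1141, 0.2322]
tool_rot: [-0.001, 0.117, 0.993, -0.0]
contact_force: [0.9, -0.3, 0.1]
gripper_width: 0.0
7.22 pos [0.5688 0.1141 0.2322] axis z [-0.001 -0.    -1.   ] tool shift [ 0.0634 -0.4757  0.0015] gw 1.9299013269021186e-05 q [ 0.2   0.28  1.73 -0.    1.13 -1.14]
```

```bash
python3 -m inch '{"jaw":[255,255,255,255,255],"translation":[[0.004,-0.03,0],[0.004,-0.03,0],[0.004,-0.03,0],[0.004,-0.03,0],[0.004,-0.03,0]],"twist":[0,0,0,0,0]}' | head -2
python3 -m inch '{"jaw":[255,255,255,255,255],"translation":[[0.004,-0.03,0],[0.004,-0.03,0],[0.004,-0.03,0],[0.004,-0.03,0],[0.004,-0.03,0]],"twist":[0,0,0,0,0]}' | head -2
python3 -m inch '{"jaw":[255,255,255,255,255],"translation":[[0.004,-0.03,0],[0.004,-0.03,0],[0.004,-0.02,0],[0,0,0],[0,0,0]],"twist":[0,0,0,0,0]}' | head -2
python3 - <<'E'
from h import *
f=grab_frame("wrist");cv2.imwrite("pics/w3.png",f["pixels"])
for r in landmark_of("dish_tip_top","wrist"): print(r["score"],r["location"],ray(f,r["location"],.014))
for r in masks_of("dish_tip","wrist"):
    print(r["score"],r["location"],ray(f,r["location"],.014))
delta((.397,-.334,.044))
E
```

```text
time_s: 7.63
position: [0.5145, -0.0282, 0.2314]
time_s: 8.05
position: [0.4603, -0.1696, 0.2314]
time_s: 8.47
position: [0.4304, -0.2441, 0.2313]
0.6 [164.0, 241.6] [ 0.39995447 -0.33076873  0.014     ]
8.62 pos [ 0.4311 -0.2426  0.2313] axis z [ 0.  0. -1.] tool shift [ 0.0121 -0.0968  0.1872] gw -0.00017314157194452402 q [-0.52  0.15  1.91  0.    1.09 -1.85]
```

View pics/w3.png

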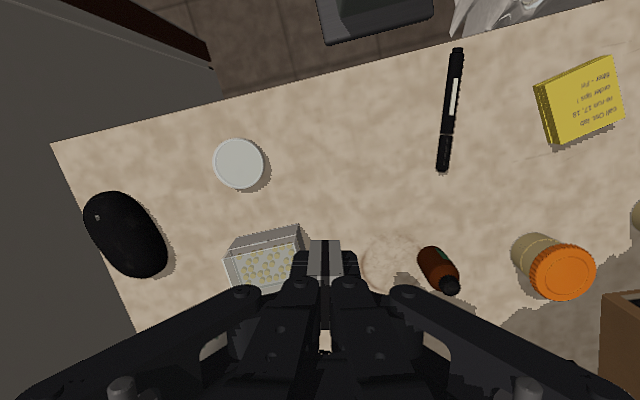

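```bash
python3 - <<'E'
from h import *
f=grab_frame("wrist");p=f["pixels"]
h=cv2.cvtColor(p,cv2.COLOR_BGR2HSV);m=((h[...,1]<40)&(h[...,2]>130)).astype(np.uint8);m[:125]=0;m[200:]=0;m[:,:200]=0;m[:,280:]=0
y,x=np.nonzero(m);print(len(y),y.min(),y.max(),x.min(),x.max())
(c,r)=cv2.minEnclosingCircle(np.stack([x,y],1).astype(np.float32));print(c,r,ray(f,(c[1],c[0]),.014))
for rc in((163.5,238.5),(163.5,264),(163.5,213.5)):print(ray(f,rc,.014))
E
```

```text
2057 137 188 210 261
(236.01309204101562, 162.17539978027344) 26.51788330078125 [ 0.39757862 -0.33475142  0.014     ]
[ 0.39959708 -0.33254812  0.014     ]
[ 0.40601748 -0.3054205   0.014     ]
[ 0.39332378 -0.3590898   0.014     ]
```

```bash
python3 -m inch '{"jaw":[255,255,255,255,255],"translation":[[0.003,-0.025,0],[0.003,-0.03,0],[0.003,-0.025,0],[0.0017,-0.0154,0],[0,0,0.010]],"twist":[0,0,0,0,0]}' | head -2
python3 -m inch '{"jaw":[255,255,255,255,255],"translation":[[0,0,0.03],[0,0,0.03],[0,0,0.03],[0,0,0.03],[0,0,0.025]],"twist":[0,0,0,0,0]}' | head -2
python3 -m inch '{"jaw":[255,255,255,255,255],"translation":[[0,0,0.018],[0,0,0.010],[0,0,0.004],[0,0,0],[0,0,0]],"twist":[0,0,0,0,0]}'
python3 -m inch '{"jaw":[255,255,255,255,255],"translation":[[0,0,0],[0,0,0],[0,0,0],[0,0,0],[0,0,0]],"twist":[0,0,0,0,0]}'
python3 - <<'E'
from h import *
delta((.3985,-.333,.044))
f=grab_frame("top");cv2.imwrite("pics/t4.png",cv2.resize(f["pixels"][170:270,380:530],(780,520)))
E
```

```text
time_s: 9.08
position: [0.3991, -0.3361, 0.2226]
time_s: 9.5
position: [0.3982, -0.3317, 0.074]
time_s: 9.92
position: [0.399, -0.3337, 0.0449]
tool_rot: [0.0, 0.116, 0.993, -0.0]
contact_force: [1.2, -0.7, -0.4]
gripper_width: -0.0003
time_s: 10.33
position: [0.3985, -0.334, 0.0447]
tool_rot: [0.0, 0.117, 0.993, -0.0]
contact_force: [-0.5, 0.2, 1.2]
gripper_width: -0.0002
10.33 pos [ 0.3985 -0.334   0.0447] axis z [ 0.001 -0.    -1.   ] tool shift [0.0002 0.0009 0.0007] gw -0.00019878104190992432 q [-0.7   0.45  1.99  0.    0.69 -2.04]
```

View pics/t4.png

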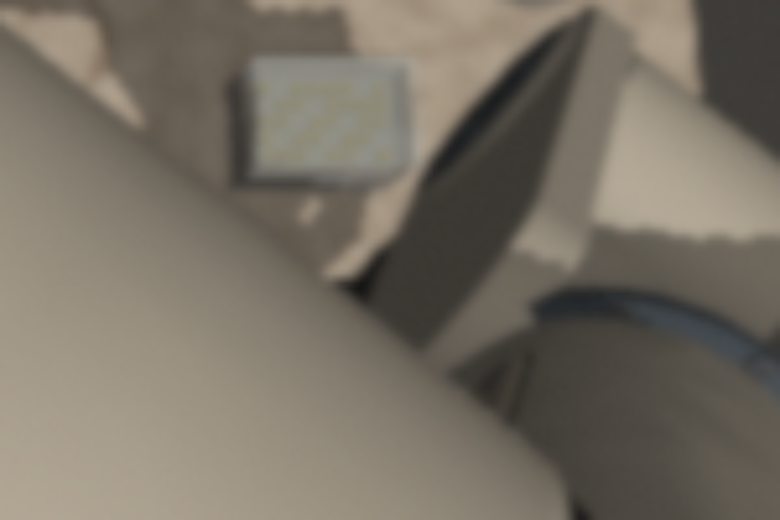

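The arm hides the dish in this view. Only the tip box shows, standing undisturbed at about (120, 325) in the crop. The state agrees with the measured dish position, and there is no contact. I'll hold, then rise.

```bash
python3 -m inch '{"jaw":[255,255,255,255,255],"translation":[[0,0,0],[0,0,0],[0,0,0],[0,0,0],[0,0,0]],"twist":[0,0,0,0,0]}' | head -2
python3 -m inch '{"jaw":[255,255,255,255,255],"translation":[[0,0,0],[0,0,0],[0,0,0],[0,0,0],[0,0,0]],"twist":[0,0,0,0,0]}' | head -2
python3 -m inch '{"jaw":[255,255,255,255,255],"translation":[[0,0,0],[0,0,0],[0,0,0],[0,0,0],[0,0,0]],"twist":[0,0,0,0,0]}' | head -2
python3 -m inch '{"jaw":[255,255,255,255,255],"translation":[[0,0,0],[0,0,0],[0,0,0],[0,0,0],[0,0,0]],"twist":[0,0,0,0,0]}' | head -2
python3 -m inch '{"jaw":[255,255,255,255,255],"translation":[[0,0,0],[0,0,0],[0,0,0],[0,0,0],[0,0,0]],"twist":[0,0,0,0,0]}' | head -2
python3 -m inch '{"jaw":[255,255,255,255,255],"translation":[[0,0,-0.015],[0,0,-0.03],[0,0,-0.03],[0,0,-0.03],[0,0,-0.03]],"twist":[0,0,0,0,0]}' |head -2
python3 -m inch '{"jaw":[255,255,255,255,255],"translation":[[0,0,-0.03],[0,0,-0.02],[0,0,0],[0,0,0],[0,0,0]],"twist":[0,0,0,0,0]}'
python3 - <<'E'
from h import *
delta((.541,.341,.231))
E
```

```text
time_s: 10.8
position: [0.3983, -0.3337, 0.0442]
time_s: 11.22
position: [0.3983, -0.3337, 0.0443]
time_s: 11.63
position: [0.3983, -0.3338, 0.0443]
time_s: 12.05
position: [0.3983, -0.3338, 0.0443]
time_s: 12.47
position: [0.3983, -0.3338, 0.0443]
time_s: 12.88
position: [0.3981, -0.3335, 0.1807]
time_s: 13.3
position: [0.3979, -0.3334, 0.2286]
tool_rot: [-0.0, 0.117, 0.993, 0.0]
contact_force: [-0.3, 0.3, 0.2]
gripper_width: -0.0003
13.3 pos [ 0.3979 -0.3334  0.2286] axis z [-0.001  0.001 -1.   ] tool shift [ 0.017   0.6892 -0.0021] gw -0.00027195172987184844 q [-0.7   0.19  1.86  0.    1.09 -2.04]
```

```bash
python3 -m inch '{"jaw":[255,255,255,255,255],"translation":[[0.001,0.02,0],[0.001,0.03,0],[0.001,0.03,0],[0.001,0.03,0],[0.001,0.03,0]],"twist":[0,0,0,0,0]}' | head -2
python3 -m inch '{"jaw":[255,255,255,255,255],"translation":[[0.001,0.03,0],[0.001,0.03,0],[0.001,0.03,0],[0.001,0.03,0],[0.001,0.03,0]],"twist":[0,0,0,0,0]}' | head -2
python3 -m inch '{"jaw":[255,255,255,255,255],"translation":[[0.001,0.03,0],[0.001,0.03,0],[0.001,0.03,0],[0.001,0.03,0],[0.001,0.03,0]],"twist":[0,0,0,0,0]}' | head -2
python3 -m inch '{"jaw":[255,255,255,255,255],"translation":[[0.001,0.03,0],[0.001,0.03,0],[0,0.03,0],[0,0.03,0],[0,0.03,0]],"twist":[0,0,0,0,0]}' | head -2
python3 -m inch '{"jaw":[255,255,255,255,255],"translation":[[0,0.02,0],[0,0.01,0],[0,0,0],[0,0,0],[0,0,0]],"twist":[0,0,0,0,0]}'
python3 - <<'E'
from h import *
f=grab_frame("wrist");cv2.imwrite("pics/w5.png",f["pixels"])
for r in landmark_of("slide_box_top","wrist"): print(r["score"],r["location"],ray(f,r["location"],.034))
delta((.541,.341,.064))
E
```

```text
time_s: 13.72
position: [0.425, -0.1948, 0.2276]
time_s: 14.13
position: [0.4548, -0.0478, 0.2277]
time_s: 14.55
position: [0.4848, 0.0991, 0.2276]
time_s: 14.97
position: [0.5177, 0.2453, 0.2273]
time_s: 15.38
position: [0.5248, 0.272, 0.2286]
tool_rot: [-0.001, 0.117, 0.993, -0.001]
contact_force: [0.0, 0.3, -1.3]
gripper_width: -0.0003
0.85 [176.8, 394.3] [0.54150537 0.34144195 0.034     ]
15.48 pos [0.5252 0.272  0.2291] axis z [-0. -0. -1.] tool shift [0.0006 0.0709 0.1651] gw 0.0002986973913169529 q [ 0.48  0.3   1.71 -0.    1.13 -0.86]
```

View pics/w5.png

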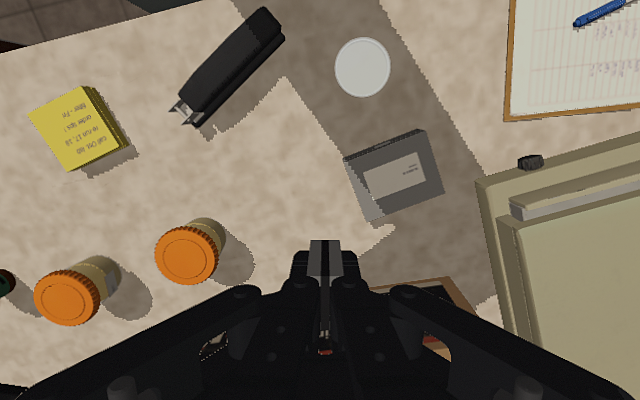

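```bash
python3 - <<'E'
from h import *
f=grab_frame("wrist")
for z in(0,.05,.1):
  print(z,[np.round(ray(f,rc,z)[:2],3) for rc in((182,478),(320,510),(222,498),(280,450),(280,380))])
# pixel-> top cam scanner corner
g=grab_frame("top")
for z in(0,.05,.1): print([np.round(ray(g,rc,z)[:2],3) for rc in((174,157),(133,165))])
E
```

```text
0 [array([0.579, 0.439]), array([0.77 , 0.458]), array([0.633, 0.456]), array([0.696, 0.391]), array([0.676, 0.306])]
0.05 [array([0.563, 0.419]), array([0.728, 0.435]), array([0.609, 0.434]), array([0.664, 0.377]), array([0.647, 0.304])]
0.1 [array([0.547, 0.398]), array([0.686, 0.412]), array([0.586, 0.411]), array([0.632, 0.363]), array([0.617, 0.301])]
[array([0.573, 0.435]), array([0.691, 0.422])]
[array([0.559, 0.415]), array([0.672, 0.402])]
[array([0.546, 0.394]), array([0.653, 0.382])]
```

```bash
python3 -m inch '{"jaw":[255,255,255,255,255],"translation":[[0,0.02,0],[0,0.025,0],[0,0.016,0],[0,0.0095,0],[0,0,0.01]],"twist":[0,0,0,0,0]}' | head -2
python3 -m inch '{"jaw":[255,255,255,255,255],"translation":[[0,0,0.02],[0,0,0.02],[0,0,0.02],[0,0,0.02],[0,0,0.02]],"twist":[0,0,0,0,0]}'
python3 -m inch '{"jaw":[255,255,255,255,255],"translation":[[0,0,0.02],[0,0,0.015],[0,0,0.01],[0,0,0.007],[0,0,0.003]],"twist":[0,0,0,0,0]}'
python3 -m inch '{"jaw":[255,255,255,255,255],"translation":[[0,0,0],[0,0,0],[0,0,0],[0,0,0],[0,0,0]],"twist":[0,0,0,0,0]}'
python3 - <<'E'
from h import *
delta((.541,.341,.064))
f=grab_frame("scene");cv2.imwrite("pics/s6.png",cv2.resize(f["pixels"][130:270,120:400],(800,400)))
f=grab_frame("wrist");cv2.imwrite("pics/w6.png",f["pixels"])
E
```

```text
time_s: 16.0
position: [0.5431, 0.3436, 0.2209]
time_s: 16.42
position: [0.5412, 0.3403, 0.1177]
tool_rot: [-0.0, 0.117, 0.993, -0.0]
contact_force: [-0.6, 0.0, 0.8]
gripper_width: 0.0001
time_s: 16.83
position: [0.5413, 0.341, 0.0632]
tool_rot: [-0.001, 0.117, 0.993, -0.001]
contact_force: [-0.1, 0.2, 0.5]
gripper_width: -0.0002
time_s: 17.25
position: [0.5421, 0.3422, 0.065]
tool_rot: [0.0, 0.117, 0.993, 0.0]
contact_force: [-0.4, -0.3, -0.2]
gripper_width: -0.0
17.25 pos [0.5421 0.3422 0.065 ] axis z [ 0.001  0.001 -1.   ] tool shift [ 0.0008 -0.0014  0.001 ] gw -3.551560545011044e-06 q [ 0.56  0.56  1.72 -0.    0.86 -0.78]
```

View pics/s6.png

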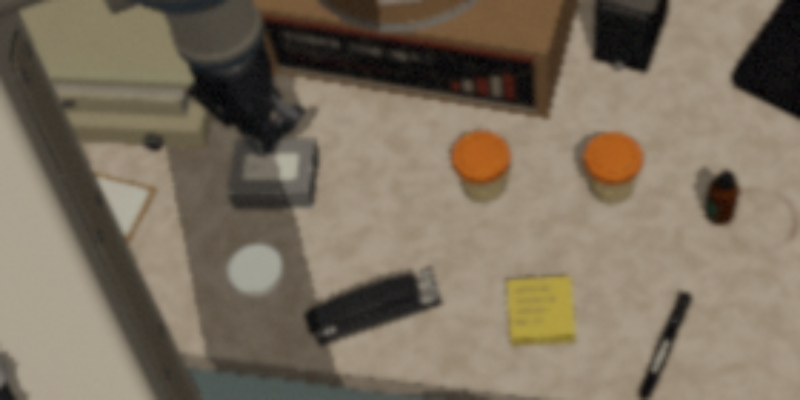

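View pics/w6.png

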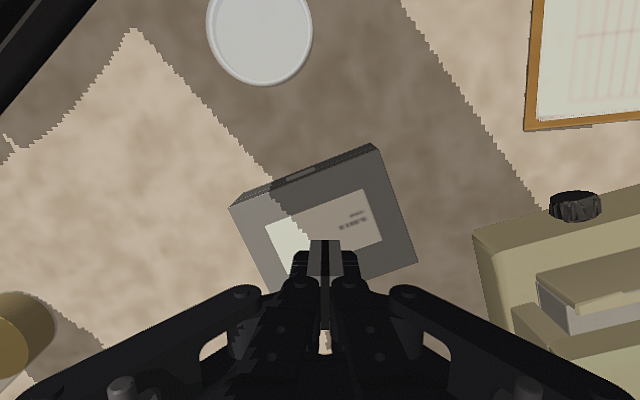

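The fingertips at (243, 325) in the wrist view sit above the middle of the grey slide box. Nothing else in the scene has moved. I'll hold here, then hand in.

```bash
python3 -m inch '{"jaw":[255,255,255,255,255],"translation":[[0,0,0],[0,0,0],[0,0,0],[0,0,0],[0,0,0]],"twist":[0,0,0,0,0]}' | head -2
python3 -m inch '{"jaw":[255,255,255,255,255],"translation":[[0,0,0],[0,0,0],[0,0,0],[0,0,0],[0,0,0]],"twist":[0,0,0,0,0]}' | head -2
python3 -m inch '{"jaw":[255,255,255,255,255],"translation":[[0,0,0],[0,0,0],[0,0,0],[0,0,0],[0,0,0]],"twist":[0,0,0,0,0]}' | head -2
python3 -m inch '{"jaw":[255,255,255,255,255],"translation":[[0,0,0],[0,0,0],[0,0,0],[0,0,0],[0,0,0]],"twist":[0,0,0,0,0]}' | head -2
python3 -m inch '{"jaw":[255,255,255,255,255],"translation":[[0,0,0],[0,0,0],[0,0,0],[0,0,0],[0,0,0]],"twist":[0,0,0,0,0]}'
python3 -m inch '{"jaw":[255,255,255,255,255],"translation":[[0,0,0],[0,0,0],[0,0,0],[0,0,0],[0,0,0]],"twist":[0,0,0,0,0]}'
python3 -c "
from plant import arm
print(arm.job_done())"
```

```text
time_s: 17.77
position: [0.5417, 0.3419, 0.0642]
time_s: 18.18
position: [0.5417, 0.3419, 0.0643]
time_s: 18.6
position: [0.5418, 0.3419, 0.0643]
time_s: 19.02
position: [0.5418, 0.3419, 0.0643]
time_s: 19.43
position: [0.5417, 0.3419, 0.0643]
tool_rot: [-0.0, 0.117, 0.993, -0.0]
contact_force: [0.4, 0.1, 0.4]
gripper_width: -0.0006
time_s: 19.85
position: [0.5417, 0.3419, 0.0643]
tool_rot: [-0.0, 0.117, 0.993, -0.0]
contact_force: [-0.3, -0.1, -0.3]
gripper_width: -0.0002
the job is handed in; nothing more can be done
None
```

With the fingers shut, I pointed at the left cup, then the petri dish beside the tip box, then the grey slide box. The fingertips hovered about 3 cm above each for at least 2 s, and the arm travelled between them at about 23 cm height. The job is handed in at about 20 s, with the arm still pointing at the slide box.

| Target | Fingertips held at (m) | Measured centre (m) |
|---|---|---|
| Left cup | (0.569, 0.114, 0.093) | (0.5685, 0.115) |
| Dish beside tip box | (0.398, -0.334, 0.044) | (0.3985, -0.333) |
| Slide box | (0.542, 0.342, 0.064) | (0.541, 0.341) |

- **Contact:** the force readings stayed at noise level (about 1 N or less), and the last pictures show nothing moved.
- **Dish not confirmed by picture:** the arm hid the dish in the top view during that hold, so there I relied on the earlier measurements and the arm's reported position.
- **Disagreements:** the network reported some wrong objects (once the dish as the left cup), which I rejected against the pictures. The different measurements of each target agreed to a few millimetres, apart from some network points and mask centres that were 1–2 cm off and that I did not use.

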